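Click the dish stage to 90 degrees

ROBOT

A 6-joint arm with a two-finger parallel gripper is mounted at the origin on the work surface. World frame = base frame: x ahead of the robot, y to its left, z up, the work surface at z = 0. Lengths are in mm, angles in rad, forces in N, time in s.
With the tool pointing down it reaches from about 350 to 775 mm from the base axis. Payload 5.5 kg.
Tool frame: the origin (TCP) lies midway between the tips of the shut fingers; the grasp point (between the pads) lies 19 mm behind it; z points along the fingers, y is the line along which they close (so a half turn about z gives the same grasp; the last joint's range is limited). The gripper opens to 85 mm and grips with 20 to 120 N. Pads are 22 mm wide; open, the fingers measure 114 mm over their backs; the gripper's body (76 mm by 85 mm) begins 54 mm behind the grasp point. The pads swing forward as they close: fully open they stand 13 mm farther back than shut.
Start: joints at [1.1, 0.313, 0.046, 1.304, 0, 1.431], TCP at [186.787, 543.862, 202.823] pointing down, gripper open.
Joint ranges: [-2.76, 2.76], [-0.86, 1.69], [-1.03, 1.26], [-2.2, 2.34], [-1.47, 1.5], [-3.14, 3.14]. Speed limits (rad/s): [2.57, 2.57, 3.14, 3.14, 3.14, 3.14].

INTERFACE

Orientations are given as a unit quaternion [w, x, y, z].
In Python, from station import robot gives the robot as it stands. The module is installed in compiled form; this text tells all that it offers.
- The arm moves only by the shell command python3 -m inch 'ROWS' [FORCE]. ROWS is JSON, a list of rows, each a list of 3 entries, a list of its own where there are three numbers: the opening, from -1 (shut) to 1 (fully open), then the shift along the tool's x, y, z scaled (see below), then the turn about the tool's z scaled (see below). A call has 1 to 12 rows; each row shifts and turns the commanded pose from where the row before left it, along the tool's axes as they then stand; what a row does not reach is not made up. The controller multiplies each number of a shift by 2 cm and each number of a turn by 4 degrees. A row lasts 1/8 s, in which the tool goes at most 62.5 mm and 10.7 degrees, less where a joint would pass 70% of its speed; a pose out of reach is approached as far as the arm can. A call with a number of a shift or a turn outside -1 to 1 is refused whole. A call with a gripper value outside its range is refused whole. The fingers move at their own pace and stop on an object; FORCE is the grip in N (left out, the last holds). Time passes only in rows, so rows that do not move let the fingers close. It gives the time, the measured TCP pose, the force, the opening and the grip force at its end, in the units of the state.
- robot.get_obs(): the state, without advancing time (a new reading comes with each control period).
- robot.capture(name): name is "scene" or "side" or "wrist"; returns a dict with "pixels" (384x512x3 uint8, red, green, blue), "intrinsics" (3x3 intrinsics, pixels), "pose" (4x4, takes a point from camera to world coordinates). Camera axes: x right, y up, looking along -z (the intrinsics and any distortion apply to the point x, -y, -z); pixel columns grow to the right and rows downward; lengths in mm; the calibration is good to about 2 mm. The wrist camera is an equidistant fisheye: a pixel r from the principal point sees the ray r / f radians off the axis. A picture is of the moment at which its call begins. There is no depth.
- robot.finish_job(): hands the job in; it is judged then, once.
The state is a dict: "time_s": time; "q": joint angles; "joint_vel": joint speeds; "tau": joint torques, N m; "ee_pos": TCP position; "eef_rot": TCP orientation; "ft_force": force on the tool from outside, world axes, zero at the start; "ft_torque": the same for the moment, N m; "finger_gap": finger opening in mm; "finger_force": force on a finger pad.
Only numpy, scipy, OpenCV 4.12 (cv2) and the standard library are available. Lean on these libraries where they do the work, as an engineer would, in place of code of your own. Each camera call takes 0.05 s, during which the arm holds its last target. There are 200 camera calls.

TASK

Set the indexing stage that carries the petri dish to 90 degrees for its next picture: turn it by its upright blue post until the post stands exactly three clicks (three dots) counter-clockwise, seen from above, from the red zero mark, clicked into place, and let go. Leave the other stage, the one carrying the yellow tube rack, as it is turned now.

Things in the scene. Friction and masses are not known exactly. Their poses are not given: they have to be found in the camera images.
- dish_stage: Fixed grey base (210 mm across, 30 high) of the stage with the clear petri dish of brown seeds; origin at its underside's centre, z up. Red zero mark on its own +x axis, then a white dot every 30 degrees: one per click. On it turns, about z, a black disc 176 mm across (top 40 mm above the bench) with the dish (92 across, top at 55 mm) fixed on it. The rack stage is alike, 320 mm or more away.
- dish_post (a point): Blue upright round grip post of the petri-dish stage: 18 mm across, 72 mm from the turning axis, from 40 to 100 mm above the bench. This point is on the post's axis, 80 mm above the bench (20 mm below its top). A white line beside it points outward to the dots. It goes round with the disc; its x axis points outward from the turning axis.
- dish_turn (a joint): Angle of the dish stage, rad: the post's angle about the base's axis from the red zero mark, counter-clockwise from above positive. Clicks every 30 degrees (0.524), where the post is at a dot or the mark; let go between, it snaps to the nearer. Needs about 5 N at the post. Stops at -75 and 200 degrees. Starts at the zero mark or one click either side of it.
- rack_post (a point): The blue grip post of the other stage, the one carrying the yellow tube rack; same sizes and the same point on the post (80 mm above the bench, 72 mm from its axis). Not to be turned.
Mind the look-alikes: they are no part of the job. What is shaped like the dish_stage but orange is not meant.

How it is judged (in metres and radians):
At the end, for the whole second after the job is handed in: The petri-dish stage rests clicked in at 90 degrees (within 8 degrees) counter-clockwise of its red zero mark, and the tube-rack stage's post is within 20 mm of where it began (value of joint dish_turn between 1.431 and 1.711 rad and velocity of joint dish_turn between -0.1 and 0.1 rad/s and distance of rack_post from where it was at the start of the episode below 0.02 m); the robot touches nothing.
It fails at once if the tube-rack stage is turned (its post moved more than 25 mm) (distance of rack_post from where it was at the start of the episode above 0.025 m).
It also fails if it takes over 42 s, if anything falls off the work surface, if the arm or the gripper's body presses on something with over 40 N, if the wrist force passes 120 N, or if a joint passes its speed limit or range.

## Working session

There is one attempt and no reset: what is moved stays moved. The work goes in short steps, Python scripts to look and compute and a shell command to move; the robot and the scene stay as the last step left them, time stands still between calls to the robot, and variables do not carry over. Pictures are saved under pics/ and viewed, at most 10 in all, crops included, and the job is handed in when it is done.

```bash
mkdir -p pics; python3 - <<'E'
from station import robot
import cv2,numpy as np
o=robot.get_obs();print(o['time_s'],o['ee_pos'],o['eef_rot'],o['finger_gap'])
a=[]
for n in("scene","side","wrist"):
    c=robot.capture(n);np.savez(f'pics/{n}0.npz',**c);cv2.imwrite(f'pics/{n}0.png',c['pixels'][:,:,::-1]);print(n,np.round(c['pose'],3).tolist(),c['intrinsics'].tolist(),c.keys())
E
```

```text
0.0 [186.51086173 543.30124518 201.90670653] [-2.83764114e-04  1.64648360e-01  9.86351891e-01 -8.85269691e-04] 85.59293687839123
scene [[0.717, -0.415, 0.56, 871.264], [0.697, 0.416, -0.584, -398.025], [0.009, 0.809, 0.588, 519.227], [0.0, 0.0, 0.0, 1.0]] [[372.87150957211026, 0.0, 256.03506634877175], [0.0, 372.87150957211026, 193.75663352271192], [0.0, 0.0, 1.0]] dict_keys(['pixels', 'intrinsics', 'pose'])
side [[0.899, 0.306, -0.315, 113.656], [-0.439, 0.647, -0.623, -677.952], [0.013, 0.698, 0.716, 823.813], [0.0, 0.0, 0.0, 1.0]] [[472.4485823966954, 0.0, 250.2296620888315], [0.0, 472.4485823966954, 198.20495687808946], [0.0, 0.0, 1.0]] dict_keys(['pixels', 'intrinsics', 'pose'])
wrist [[0.325, -0.897, -0.3, 108.049], [0.946, 0.308, 0.104, 569.613], [-0.001, -0.317, 0.948, 373.823], [0.0, 0.0, 0.0, 1.0]] [[297.3186396354542, 0.0, 252.21246034758647], [0.0, 297.3186396354542, 194.0871209110851], [0.0, 0.0, 1.0]] dict_keys(['pixels', 'intrinsics', 'pose'])
```

View pics/scene0.png

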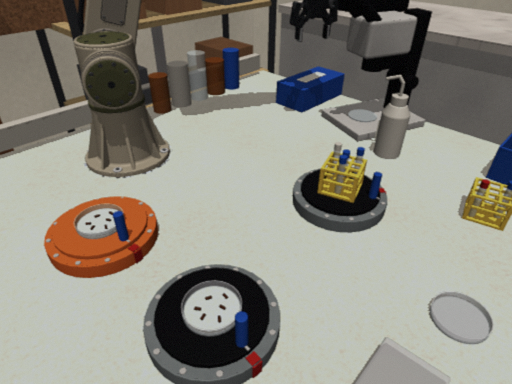

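View pics/side0.png

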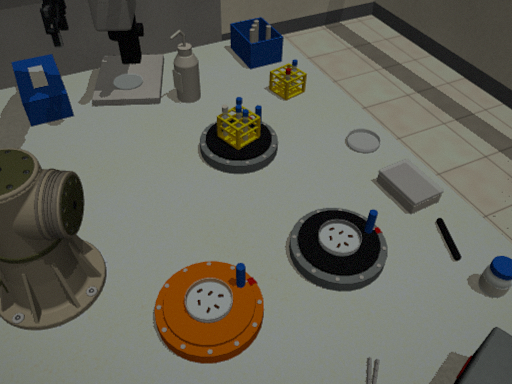

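The scene view shows the dish stage (black disc) around (213,318), with its post at about (242,330) and the red mark at (254,364). In the side view it is around (338,247), with the post at (371,222) and the mark at (378,231). The orange stage is the decoy, and the rack stage is far off. Next I'll measure these points.

```bash
cat > h.py <<'E'
import cv2,numpy as np
def ray(c,u,v):
    K=c['intrinsics'];d=np.array([(u-K[0,2])/K[0,0],-(v-K[1,2])/K[1,1],-1.]);return c['pose'][:3,3],c['pose'][:3,:3]@d
def onz(c,u,v,z):
    o,d=ray(c,u,v);return (o+d*(z-o[2])/d[2])[:2]
def proj(c,p):
    K=c['intrinsics'];q=c['pose'][:3,:3].T@(np.array(p)-c['pose'][:3,3]);return K[0,2]+K[0,0]*q[0]/-q[2],K[1,2]-K[1,1]*q[1]/-q[2]
def measure(c,box):
    x0,y0,x1,y1=box;im=c['pixels'].astype(int);m=np.zeros(im.shape[:2],bool);m[y0:y1,x0:x1]=1
    r,g,b=im[...,0],im[...,1],im[...,2]
    def big(k):
        n,l,s,_=cv2.connectedComponentsWithStats((k&m).astype(np.uint8));i=1+np.argmax(s[1:,4]);return l==i
    blue=big((b>1.6*r+25)&(b>1.4*g+15));red=big((r>110)&(g<60)&(b<60))
    ys,xs=np.nonzero(blue)
    rows=np.unique(ys);tp=rows[0];R={}
    R['blue']=(xs.min(),xs.max(),tp,rows[-1],len(xs))
    # upright post axis: line through blue pixels' centroid along projected vertical
    cen=(xs.mean(),ys.mean());R['post70']=onz(c,*cen,70);R['posttop']=onz(c,xs[ys<tp+4].mean(),tp+3,100)
    yr,xr=np.nonzero(red);R['red']=onz(c,xr.mean(),yr.mean(),30);R['redn']=len(xr)
    hull=big((r<55)&(g<55)&(b<55));cs,_=cv2.findContours(hull.astype(np.uint8),0,1);h=cv2.convexHull(max(cs,key=cv2.contourArea))[:,0,:].astype(float)
    P=np.array([onz(c,*p,40) for p in h])
    A=np.c_[2*P,np.ones(len(P))];s=np.linalg.lstsq(A,(P**2).sum(1),rcond=None)[0]
    R['disc']=s[:2];R['rad']=np.sqrt(s[2]+s[:2]@s[:2])
    return R
E
python3 - <<'E'
from h import *
for n,b in(("scene",(140,262,285,384)),("side",(285,200,392,290))):
    c=dict(np.load(f'pics/{n}0.npz'));R=measure(c,b)
    print(n,{k:np.round(v,1).tolist() for k,v in R.items()})
    for k in('post70','posttop','red'):
        d=R[k]-R['disc'];print(k,np.hypot(*d).round(1),np.degrees(np.arctan2(d[1],d[0])).round(1))
    im=c['pixels'][:,:,::-1];x0,y0,x1,y1=b;cv2.imwrite(f'pics/{n}crop.png',cv2.resize(im[y0:y1,x0:x1],None,fx=4,fy=4))
a,b=[cv2.imread(f'pics/{n}crop.png') for n in('scene','side')]
h=max(a.shape[0],b.shape[0]);o=np.zeros((h,a.shape[1]+b.shape[1],3),np.uint8);o[:a.shape[0],:a.shape[1]]=a;o[:b.shape[0],a.shape[1]:]=b
cv2.imwrite('pics/crops.png',cv2.resize(o,(800,int(800*h/o.shape[1]))))
E
```

```text
scene {'blue': [235, 247, 311, 347, 421], 'post70': [647.7, -191.2], 'posttop': [647.1, -189.2], 'red': [672.4, -193.6], 'redn': 114, 'disc': [579.3, -187.4], 'rad': 88.0}
post70 68.6 -3.2
posttop 67.8 -1.6
red 93.3 -3.8
side {'blue': [365, 376, 210, 233, 161], 'post70': [648.5, -192.8], 'posttop': [644.6, -196.0], 'red': [675.4, -194.4], 'redn': 16, 'disc': [578.1, -188.5], 'rad': 92.0}
post70 70.4 -3.4
posttop 66.8 -6.4
red 97.4 -3.5
```

View pics/crops.png

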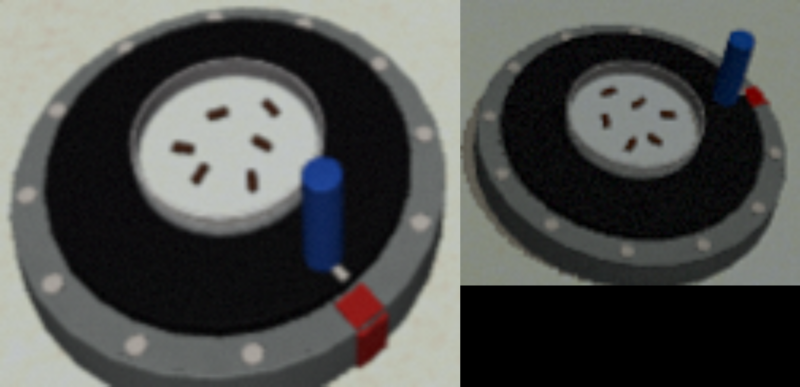

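The post stands at the red mark, and both views agree: axis about (579,-188), mark at about -3.5°, radius about 70. Next I'll check the path for tall obstacles.

```bash
python3 - <<'E'
from h import *
s=dict(np.load('pics/scene0.npz'));d=dict(np.load('pics/side0.npz'))
def tri(a,b):
    (o1,d1),(o2,d2)=ray(s,*a),ray(d,*b);t=np.linalg.lstsq(np.c_[d1,-d2],o2-o1,rcond=None)[0];return ((o1+d1*t[0]+o2+d2*t[1])/2).round()
print('straw',tri((388,78),(171,36)),'tube',tri((360,150),(258,108)),'rackpost',tri((377,174),(258,107)))
for n,c,p in(('bottle',s,(389,155)),('rack',s,(340,200)),('bottle',d,(187,100)),('rack',d,(238,145))):print(n,onz(c,*p,0 if n=='bottle' else 40))
E
```

```text
straw [461. 508. 206.] tube [571. 197. 151.] rackpost [600. 248.  98.]
bottle [510.6227222  510.80976638]
rack [557.98625254 188.98339686]
bottle [485.22774996 496.61550529]
rack [514.55318834 191.56963119]
```

```bash
python3 -m inch '[[1,[-0.5,-0.4,0],0],[1,[-1,-0.8,0],0],[1,[-1,-0.8,0],0],[1,[-1,-0.8,0],0],[1,[-1,-0.8,0],0],[1,[-1,-0.8,0],0],[1,[-1,-0.8,0],0],[1,[-1,-0.8,0],0],[1,[-1,-0.8,0],0],[1,[-1,-0.8,0],0],[1,[-1,-0.8,0],0],[1,[-1,-0.8,0],0]]'
python3 -m inch '[[1,[-1,-0.8,0],0],[1,[-1,-0.8,0],0],[1,[-1,-0.8,0],0],[1,[-1,-0.8,0],0],[1,[-1,-0.8,0],0],[1,[-1,-0.8,0],0],[1,[-1,-0.8,0],0],[1,[-1,-0.8,0],0],[1,[-1,-0.8,0],0],[1,[-1,-0.8,0],0],[1,[-1,-0.8,0],0],[1,[-1,-0.8,0],0]]'
python3 -c "
from station import robot
o=robot.get_obs();print(o['q'],o['eef_rot'],o['ee_pos'])"
```

```text
time_s: 1.65
ee_pos: [344.8, 293.6, 202.8]
eef_rot: [0.0, 0.165, 0.986, -0.0]
ft_force: [0.8, -0.2, 0.5]
finger_gap: 85.4
finger_force: 0.0
time_s: 3.15
ee_pos: [509.0, 34.2, 202.8]
eef_rot: [-0.0, 0.165, 0.986, -0.0]
ft_force: [-0.1, -0.4, 0.7]
finger_gap: 85.3
finger_force: 0.0
[-9.02621793e-02  1.87704145e-01 -1.18937143e-01  1.26430681e+00
 -8.18132598e-05  2.41059208e-01] [-7.25899354e-05  1.64904012e-01  9.86309616e-01 -4.65067501e-05] [509.02178361  34.22939856 202.78811671]
```

```bash
python3 -m inch '[[1,[-1,-0.8,0],0],[1,[-1,-0.8,0],0],[1,[-1,-0.8,0],0],[1,[-1,-0.8,0],0],[1,[-1,-0.8,0],0],[1,[-1,-0.8,0],0],[1,[-1,-0.8,0],0],[1,[-1,-0.8,0],0],[1,[-1,-0.8,0],0],[1,[-0.8,-0.7,0],-1],[1,[0,0,0],-1],[1,[0,0,0],-1]]'
python3 -m inch '[[1,[0,0,0],-0.9],[1,[0,0,0],0],[1,[0,0,0],0]]'
python3 - <<'E'
from station import robot
import numpy as np,cv2
from h import *
o=robot.get_obs();print(o['q'].round(3) if hasattr(o['q'],'round') else o['q'],o['ee_pos'],o['eef_rot'])
w=robot.capture('wrist');np.savez('pics/w1.npz',**w);cv2.imwrite('pics/w1.png',w['pixels'][:,:,::-1])
# fisheye: predicted post pixel
def fproj(c,p):
    K=c['intrinsics'];q=c['pose'][:3,:3].T@(np.array(p)-c['pose'][:3,3]);v=np.array([q[0],-q[1],-q[2]]);rr=np.hypot(v[0],v[1]);t=np.arctan2(rr,v[2]);return K[0,2]+K[0,0]*t*v[0]/rr,K[1,2]+K[0,0]*t*v[1]/rr
for p in((651,-192,100),(651,-192,40),(579,-188,55),(671,-193.5,30),(584,-95,30)):print(p,np.round(fproj(w,p),1))
E
```

```text
time_s: 4.65
ee_pos: [643.3, -178.8, 202.2]
eef_rot: [-0.0, 0.06, 0.998, 0.0]
ft_force: [0.6, -0.2, 0.8]
finger_gap: 85.2
finger_force: 0.0
time_s: 5.03
ee_pos: [643.2, -177.9, 202.6]
eef_rot: [-0.0, 0.03, 1.0, 0.0]
ft_force: [-1.1, 0.8, 0.7]
finger_gap: 85.5
finger_force: 0.0
[-0.39   0.503  0.329  1.398  0.    -0.33 ] [ 643.24611034 -177.89102871  202.59969438] [-1.00726236e-04  2.98425630e-02  9.99554604e-01  6.29818182e-05]
(651, -192, 100) [238.6 193.8]
(651, -192, 40) [240.8 177.5]
(579, -188, 55) [239.5 116.2]
(671, -193.5, 30) [241.1 191.2]
(584, -95, 30) [320.4 115.7]
```

View pics/w1.png

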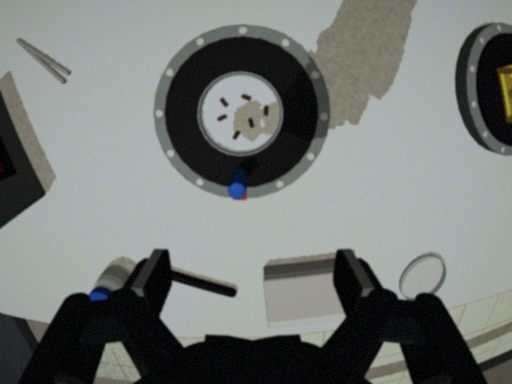

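The wrist view shows the post top at (237,190) beside the red mark and the dish centre at (239,113), within 4 px of prediction. The estimate holds, so I'll centre, descend and grip.

```bash
python3 -m inch '[[1,[-0.36,-0.65,0.5],0],[1,[0,0,1],0],[1,[0,0,1],0],[1,[0,0,1],0],[1,[0,0,1],0],[1,[0,0,1],0],[1,[0,0,1],0],[1,[0,0,0.3],0],[1,[0,0,0],0]]'
python3 -m inch '[[-1,[0,0,0],0],[-1,[0,0,0],0],[-1,[0,0,0],0],[-1,[0,0,0],0],[-1,[0,0,0],0],[-1,[0,0,0],0],[-1,[0,0,0],0],[-1,[0,0,0],0]]' 30
```

```text
time_s: 6.2
ee_pos: [649.5, -191.2, 66.2]
eef_rot: [-0.0, 0.029, 1.0, 0.0]
ft_force: [0.4, 1.0, -1.0]
finger_gap: 85.3
finger_force: 0.0
time_s: 7.2
ee_pos: [650.1, -191.3, 67.4]
eef_rot: [0.001, 0.029, 1.0, -0.0]
ft_force: [-0.5, -1.8, 5.2]
finger_gap: 15.0
finger_force: 29.5
```

```bash
python3 -m inch '[[-1,[0.009,0.25,0],-1],[-1,[0.009,0.25,0],-1],[-1,[0.009,0.25,0],-1],[-1,[0.009,0.25,0],-1],[-1,[0.009,0.25,0],-1],[-1,[0.009,0.25,0],-1]]' 40
```

```text
time_s: 7.95
ee_pos: [645.0, -160.4, 67.5]
eef_rot: [0.0, -0.181, 0.984, 0.001]
ft_force: [-1.6, 0.3, 6.3]
finger_gap: 14.8
finger_force: 39.2
```

```bash
python3 -m inch '[[-1,[0.009,0.25,0],-1],[-1,[0.009,0.25,0],-1],[-1,[0.009,0.25,0],-1],[-1,[0.009,0.25,0],-1],[-1,[0.009,0.25,0],-1],[-1,[0.009,0.25,0],-1],[-1,[0.009,0.25,0],-1],[-1,[0.009,0.25,0],-1],[-1,[0.009,0.25,0],-1],[-1,[0,0,0],0]]'
python3 - <<'E'
from station import robot
from h import *
for n in('scene','side'):
    c=robot.capture(n);cv2.imwrite(f'pics/{n}2.png',c['pixels'][:,:,::-1])
a,b=[cv2.imread(f'pics/{n}2.png') for n in('scene','side')];cv2.imwrite('pics/both2.png',cv2.resize(np.hstack([a[180:,100:380],b[120:324,240:460]]),None,fx=1.6,fy=1.6))if 0 else cv2.imwrite('pics/both2.png',np.hstack([cv2.resize(a[200:384,110:330],(400,335)),cv2.resize(b[120:304,250:470],(400,335))]))
E
```

```text
time_s: 9.2
ee_pos: [617.6, -126.8, 67.5]
eef_rot: [0.0, -0.475, 0.88, -0.0]
ft_force: [0.1, -2.0, 6.0]
finger_gap: 14.6
finger_force: 39.1
```

View pics/both2.png

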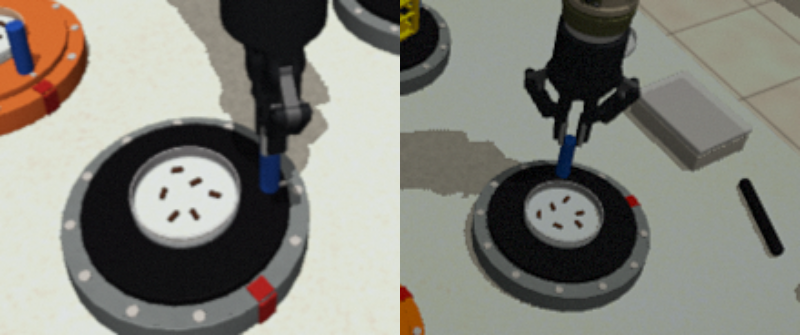

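The post is held between the pads at (270,175 in the left crop), with the disc about 60° from the mark. One more click to go.

```bash
python3 -m inch '[[-1,[0.01,0.25,0],-1],[-1,[0.01,0.25,0],-1],[-1,[0.01,0.25,0],-1],[-1,[0.01,0.25,0],-1],[-1,[0.01,0.25,0],-1],[-1,[0.01,0.25,0],-1],[-1,[0.01,0.25,0],-1],[-1,[0,0.13,0],-0.5],[-1,[0,0,0],0],[-1,[0,0,0],0]]'
python3 -m inch '[[0,[0,0,0],0],[1,[0,0,0],0],[1,[0,0,0],0],[1,[0,0,0],0],[1,[0,0,0],0],[1,[0,0,0],0],[1,[0,0,0],0],[1,[0,0,0],0]]'
```

```text
time_s: 10.55
ee_pos: [582.5, -114.9, 67.5]
eef_rot: [0.001, -0.686, 0.727, -0.0]
ft_force: [-0.9, 0.6, 5.9]
finger_gap: 14.8
finger_force: 39.3
time_s: 11.55
ee_pos: [582.1, -115.3, 66.8]
eef_rot: [0.0, -0.686, 0.727, -0.0]
ft_force: [0.0, -0.0, 0.4]
finger_gap: 85.2
finger_force: 0.0
```

```bash
python3 -m inch '[[1,[0,0,-0.5],0],[1,[0,0,-1],0],[1,[0,0,-1],0],[1,[0,0,-1],0],[1,[0,0,-1],0],[1,[0,0,-1],0],[1,[0,0,-1],0],[1,[0,0,-1],0],[1,[0,0,-1],0],[1,[0,0,0],0],[1,[0,0,0],0]]'
python3 - <<'E'
from station import robot
from h import *
s,d,w=[robot.capture(n) for n in('scene','side','wrist')]
cs=[c['pixels'][:,:,::-1] for c in(s,d,w)]
o=np.hstack([cv2.resize(cs[0][200:384,110:330],(400,335)),cv2.resize(cs[1][120:304,250:470],(400,335))]);cv2.imwrite('pics/b3.png',o);cv2.imwrite('pics/w3.png',cs[2])
for n,c,b in(('scene',s,(140,262,285,384)),('side',d,(285,185,392,290))):
    R=measure(c,b);ax=np.array([578.5,-188]);print(n,R['blue'],[np.round((R[k],np.hypot(*(R[k]-ax)),np.degrees(np.arctan2(*(R[k]-ax)[::-1]))) if 0 else np.degrees(np.arctan2(*(R[k]-ax)[::-1])),1) for k in('post70','red')])
E
```

```text
time_s: 12.92
ee_pos: [581.9, -115.3, 236.4]
eef_rot: [-0.0, -0.686, 0.727, 0.0]
ft_force: [0.0, 0.0, 0.5]
finger_gap: 85.5
finger_force: 0.0
scene (np.int64(243), np.int64(253), np.int64(262), np.int64(289), 272) [np.float64(83.7), np.float64(-3.8)]
side (np.int64(320), np.int64(330), np.int64(196), np.int64(218), 164) [np.float64(87.5), np.float64(-4.1)]
```

View pics/b3.png

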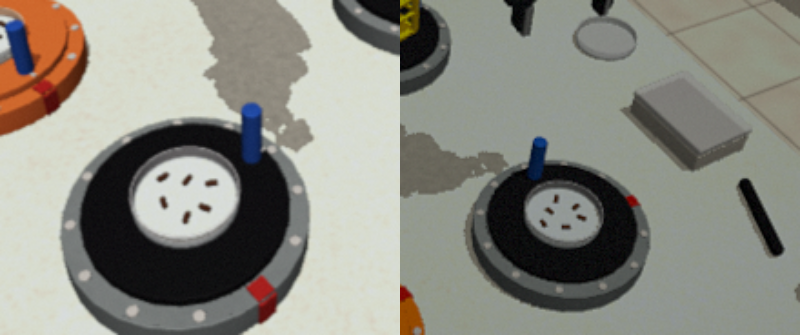

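View pics/w3.png

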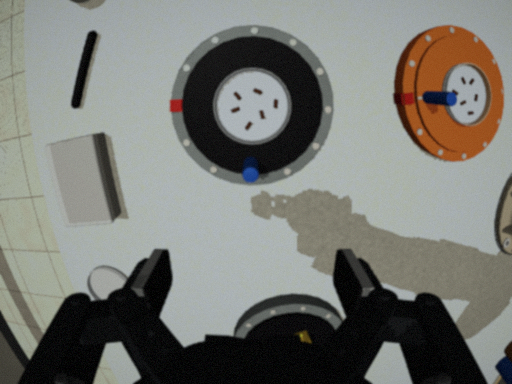

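The wrist view shows the red mark at (176,105), the disc centre at (252,105) and the post at (251,172). That is 90° counter-clockwise from the mark, with two dots visible between them at (186,143) and (212,170). The gripper is clear, so I'm handing in.

```bash
python3 -c "
from station import robot
print(robot.finish_job())"
```

```text
the job is handed in; nothing more can be done
None
```

The petri-dish stage is clicked in at 90° (three dots counter-clockwise of its red mark), the post is released with the gripper raised clear, the tube-rack stage was never touched, and the job is handed in; no verdict was returned.

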